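# Sort finished furniture parts into their sample trays

### The arm

A 6-joint arm with a two-finger parallel gripper is mounted at the origin on the work surface. World frame = base frame: x ahead of the robot, y to its left, z up, the work surface at z = 0. Lengths are in m, angles in rad, forces in N, time in s.
With the tool pointing down it reaches from about 0.375 to 0.9 m from the base axis. Payload 3.1 kg.
Tool frame: the origin (TCP) lies between the finger pads; the fingertips stand manip.finger_overhang ahead of it and the grasp point (between the pads) lies 5 mm behind it (manip.finger_overhang is the distance from the TCP to the fingertips, in m); z points along the fingers, y is the line along which they close (so a half turn about z gives the same grasp; the last joint's range is limited). The gripper opens to 85 mm and grips with 20 to 120 N. Pads are 22 mm wide; open, the fingers measure 114 mm over their backs; the gripper's body (76 mm by 85 mm) begins 54 mm behind the grasp point. The pads swing forward as they close: fully open they stand 13 mm farther back than shut.
Start: joints at [-1.492, 0.527, 1.433, -0, 1.181, -0.178], TCP at [0.159, -0.604, 0.245] pointing down, gripper open.
Joint ranges: [-3.08, 3.08], [-0.75, 2.2], [0.22, 2.44], [-1.43, 4.57], [0, 2.65], [-2.85, 2.85]. Speed limits (rad/s): [2.79, 2.79, 3.14, 3.14, 3.14, 3.14].

### API

Orientations are given as a unit quaternion [x, y, z, w].
In Python, from station import manip gives the robot as it stands.
- The arm moves only by the tool drive_tool, never from a script. Its argument "plan" is a list of rows, each a list of 7 numbers: the shift along the tool's x, y, z in m, then the turn, a rotation vector about the tool's x, y, z in degrees, then the opening, from -1 (shut) to 1 (fully open). In form: [[x, y, z, wx, wy, wz, gripper], ...]. A call has 1 to 10 rows; each row shifts and turns the commanded pose from where the row before left it, along the tool's axes as they then stand; what a row does not reach is not made up. A row lasts 1/10 s, in which the tool goes at most 50 mm and 8.59 degrees, less where a joint would pass 70% of its speed; a pose out of reach is approached as far as the arm can. A call is refused whole if a number of a shift passes 0.05 or a number of a turn 8.59, either way. A call with a gripper value outside its range is refused whole. The fingers move at their own pace and stop on an object; "newtons" is the grip in N (left out, the last holds). Time passes only in rows, so rows that do not move let the fingers close. It gives the time, the measured TCP pose, the force, the opening and the grip force at its end, in the units of the state.
- manip.sense(): the state, without advancing time (a new reading comes with each control period).
- manip.snapshot(name): name is "side" or "top"; returns a dict with "image" (420x560x3 uint8, red, green, blue), "z_map" (420x560 float32, m along the optical axis (not along the pixel's ray), 0 where there is no reading), "fov_y" (degrees; the focal length in pixels is half the picture's height over the tangent of half this angle, whatever the lens; pixels are square), "cx", "cy" (the principal point, pixels), "extrinsics" (4x4, takes a point from camera to world coordinates). Camera axes: x right, y up, looking along -z (the intrinsics and any distortion apply to the point x, -y, -z); pixel columns grow to the right and rows downward; lengths in m; the calibration is good to about 2 mm. A picture is of the moment at which its call begins.
- manip.sign_off(): hands the job in; it is judged then, once.
The state is a dict: "t": time; "q": joint angles; "qd": joint speeds; "tau": joint torques, N m; "tcp_pos": TCP position; "tool_rot": TCP orientation; "force": force on the tool from outside, world axes, zero at the start; "ft_torque": the same for the moment, N m; "finger_gap": opening from 0.0 (shut) to 1.0 (fully open); "gripper_force": force on a finger pad.
Only numpy, scipy, OpenCV 4.12 (cv2) and the standard library are available. Lean on these libraries where they do the work, as an engineer would, in place of code of your own. Each camera call takes 0.05 s, during which the arm holds its last target. There are 200 camera calls.

### The job

Sort the loose wooden furniture parts into the blue trays: each tray has a sample part on its ledge showing the kind that belongs in it, whatever the shade of the wood (two square feet, two turned knobs, one tenoned rail). Set every part flat on the floor of its tray, side by side and upright as it stands now, not on top of another or on the rim. Leave the sanding block where it lies and do not knock over the glue bottle.

Things in the scene. Friction and masses are not known exactly. Their poses are not given: they have to be found in the camera images.
- foot_light: loose square furniture foot of light wood, standing on its base slab: slab 48 by 48 by 10 mm high, above it a block 38 by 38 up to 40 mm high, small dark dowel hole in the top. Origin under the centre; z up, x and y square to its sides; at the start x points away from the robot within 0.4 rad. Grip the 38 block above the slab.
- foot_dark: loose square furniture foot of dark wood, standing on its base slab: slab 48 by 48 by 10 mm high, above it a block 38 by 38 up to 40 mm high, small dark dowel hole in the top. Origin under the centre; z up, x and y square to its sides; at the start x points away from the robot within 0.4 rad. Grip the 38 block above the slab.
- knob_light: loose turned drawer knob of light wood, standing on its foot: round foot 32 mm across, narrow neck 20 across, cap 40 across whose straight sides lie 23 to 34 mm above the table, top at 42 mm. Origin under the centre, z up (the axis of turning).
- knob_dark: loose turned drawer knob of dark wood, standing on its foot: round foot 32 mm across, narrow neck 20 across, cap 40 across whose straight sides lie 23 to 34 mm above the table, top at 42 mm. Origin under the centre, z up (the axis of turning).
- rail: loose short cross rail of light wood, lying flat: bar 90 mm long (x), 24 mm wide (y), 24 mm high, with a 12 by 12 mm tenon 12 mm long in the middle of each end, 114 mm long in all. Origin under the centre; x along its length, z up. At the start x points away from the robot, turned at most 0.5 rad either way.
- tray_feet: fixed blue open tray; the sample on its ledge is a square foot. Origin under the centre of the tray less ledge: 130 (x) by 150 (y) mm, inside 120 by 140, walls 5 thick, 20 high, inner floor 4 above the table. Ledge 56 wide, 12 high along its +x side (away from the robot), centred 93 from the origin; sample's top at most 54 up. A chisel or file under 20 mm may lie between trays.
- tray_knobs: fixed blue open tray; the sample on its ledge is a turned knob. Origin under the centre of the tray less ledge: 130 (x) by 150 (y) mm, inside 120 by 140, walls 5 thick, 20 high, inner floor 4 above the table. Ledge 56 wide, 12 high along its +x side (away from the robot), centred 93 from the origin; sample's top at most 54 up. A chisel or file under 20 mm may lie between trays.
- tray_rail: fixed blue open tray; the sample on its ledge is a tenoned rail. Origin under the centre of the tray less ledge: 130 (x) by 150 (y) mm, inside 120 by 140, walls 5 thick, 20 high, inner floor 4 above the table. Ledge 56 wide, 12 high along its +x side (away from the robot), centred 93 from the origin; sample's top at most 54 up. A chisel or file under 20 mm may lie between trays.
- sanding_block: grey sanding block, 62 by 44 by 28 mm high, loose, lying in the row (across, along y) among the parts: to be left where it lies. The row's six things (five parts and this) stand at least 95 mm apart, centre to centre. Origin under its centre.
- glue_bottle: white glue bottle with a yellow cap, 60 mm across and 160 mm high, loose, standing on the table to the left (+y) of the trays: not to be knocked over. Origin under its centre.

How it is judged:
At the end, for the whole second after the job is handed in: Both feet are in the tray with the foot sample, both knobs in the tray with the knob sample and the rail in the tray with the rail sample: each origin within 48 mm (tray x) and 58 mm (tray y) of the tray's centre, its underside on the tray's floor (within 5 mm), upright within 0.15 rad and at rest (x of foot_light in the frame of tray_feet between -0.048 and 0.048 m and y of foot_light in the frame of tray_feet between -0.058 and 0.058 m and z of each of foot_light, foot_dark in the frame of tray_feet below 0.009 m and angle between each of foot_light, foot_dark, knob_light, knob_dark, rail's own z axis and vertical below 0.15 rad and linear speed of each of foot_light, foot_dark, knob_light, knob_dark, rail below 0.02 m/s and x of foot_dark in the frame of tray_feet between -0.048 and 0.048 m and y of foot_dark in the frame of tray_feet between -0.058 and 0.058 m and x of knob_light in the frame of tray_knobs between -0.048 and 0.048 m and y of knob_light in the frame of tray_knobs between -0.058 and 0.058 m and z of each of knob_light, knob_dark in the frame of tray_knobs below 0.009 m and x of knob_dark in the frame of tray_knobs between -0.048 and 0.048 m and y of knob_dark in the frame of tray_knobs between -0.058 and 0.058 m and x of rail in the frame of tray_rail between -0.048 and 0.048 m and y of rail in the frame of tray_rail between -0.058 and 0.058 m and z of rail in the frame of tray_rail below 0.009 m); the robot touches nothing.
It fails at once if the sanding block is moved more than 30 mm (distance of sanding_block from where it was at the start of the episode above 0.03 m).
It fails at once if the glue bottle is knocked over (tilted more than 0.5 rad) (angle between glue_bottle's own z axis and vertical above 0.5 rad).
It also fails if it takes over 112 s, if anything falls off the work surface, if the arm or the gripper's body presses on something with over 40 N, if the wrist force passes 120 N, or if a joint passes its speed limit or range.

## Working session

There is one attempt and no reset: what is moved stays moved. The work goes in short steps, Python scripts to look and compute and a tool call to move; the robot and the scene stay as the last step left them, time stands still between calls to the robot, and variables do not carry over. Pictures are saved under pics/ and viewed, at most 14 in all, crops included, and the job is handed in when it is done.

Besides the shell and the picture viewer there is one more tool, called after "Request:" as name(argument=value, ...), one argument or row to a line, values as JSON. drive_tool: Moves the arm, as the interface text tells. Its arguments: {"type":"object","properties":{"plan":{"type":"array"},"newtons":{"type":"number"}},"required":["plan"]}

```bash
ls; mkdir -p pics
python3 - <<'E'
from station import manip
import numpy as np,cv2
s=manip.sense();print(s, manip.finger_overhang)
for n in("top","side"):
    d=manip.snapshot(n);np.savez(f"{n}0.npz",**d)
    cv2.imwrite(f"pics/{n}0.png",d["image"][:,:,::-1])
    print({k:d[k] for k in d if k not in("image","z_map")})
E
```

```text
pics
{'t': 0.0, 'q': array([-1.49150019e+00,  5.28458648e-01,  1.43393695e+00,  1.25708717e-05,
        1.18138781e+00, -1.78479955e-01]), 'qd': array([-1.29306526e-03, -1.17907394e-05, -2.37917748e-03, -5.53934026e-05,
       -6.10975300e-04,  3.72189224e-04]), 'tau': array([ 1.58025396e-03, -4.42344761e+01, -1.78025955e+01, -1.96500664e-04,
        8.30183417e-03,  1.40257006e-07]), 'tcp_pos': array([ 0.15931919, -0.6036286 ,  0.24432719]), 'tool_rot': array([ 9.91705140e-01,  1.28529043e-01,  6.01045634e-05, -1.09373988e-03]), 'force': array([ 0.45103917, -1.01334691,  0.60902132]), 'ft_torque': array([-0.03835938,  0.00355946, -0.00025777]), 'gripper_force': 0.0, 'finger_gap': 1.0025888199878166} 0.014
{'fov_y': 49.936348803314274, 'cx': 274.85182411638084, 'cy': 210.25262590139707, 'extrinsics': array([[ 0.02043638,  0.99681278, -0.07711442,  0.40316151],
       [-0.99976666,  0.01983508, -0.00855549,  0.06722453],
       [-0.00699865,  0.07727127,  0.99698554,  1.17976596],
       [ 0.        ,  0.        ,  0.        ,  1.        ]])}
{'fov_y': 54.48714254485528, 'cx': 273.92201012781965, 'cy': 211.89266076381858, 'extrinsics': array([[-0.90339358,  0.32346534, -0.28151413,  0.24029055],
       [-0.42879628, -0.68711347,  0.58652266,  0.62227121],
       [-0.0037124 ,  0.65057302,  0.75943464,  0.72806514],
       [ 0.        ,  0.        ,  0.        ,  1.        ]])}
```

View pics/top0.png

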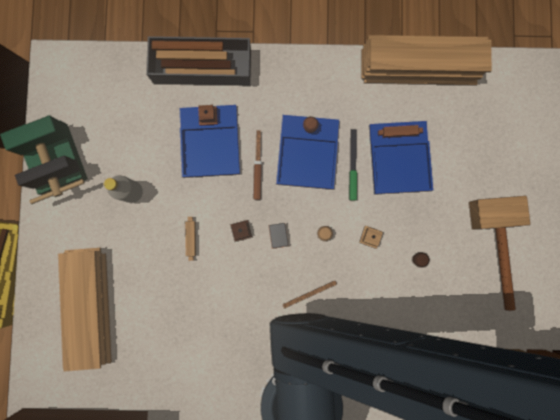

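View pics/side0.png

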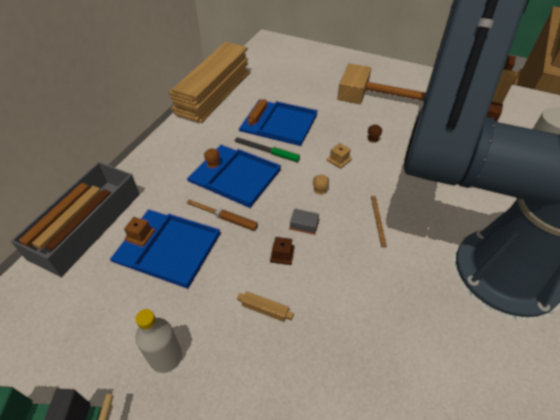

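The top view shows the trays from left to right as feet (210,150), knobs (308,160) and rail (401,165). The row runs rail (191,238), dark foot (241,231), sanding block (278,236), light knob (325,233), light foot (371,237), dark knob (421,260). The bottle is at (122,188).

```bash
cat > h.py <<'E'
import numpy as np,cv2
def cloud(d):
    z=d["z_map"];H,W=z.shape;f=H/2/np.tan(np.radians(d["fov_y"])/2)
    v,u=np.mgrid[:H,:W]
    P=np.stack([(u-d["cx"])/f*z,-(v-d["cy"])/f*z,-z],-1)
    E=d["extrinsics"];P=P@E[:3,:3].T+E[:3,3];P[z==0]=np.nan
    return P
E
python3 - <<'E'
from h import *
for n in("top","side"):
    d=np.load(n+"0.npz");P=cloud(d)
    m=(P[...,0]>.3)&(P[...,0]<1)&(abs(P[...,1])<.55)&(abs(P[...,2])<.02)
    Q=P[m][::7];A=np.c_[Q[:,:2],np.ones(len(Q))]
    k=np.median(Q[:,2]);A=A[abs(Q[:,2]-k)<.006];Q=Q[abs(Q[:,2]-k)<.006]
    print(n,"plane",np.linalg.lstsq(A,Q[:,2],rcond=None)[0],k)
    h=P[...,2]-k
    mk=((h>.012)&(P[...,0]>.3)&(P[...,0]<.95)&(P[...,1]>-.45)&(P[...,1]<.5)).astype(np.uint8)
    c,l,st,ce=cv2.connectedComponentsWithStats(mk)
    for i in range(1,c):
        if st[i,4]<25: continue
        q=P[l==i];top=q[q[:,2]>np.nanpercentile(q[:,2],90)-.008]
        r=cv2.minAreaRect((top[:,:2]*1000).astype(np.float32))
        print(ce[i].round(),st[i,4],"zmax",np.nanmax(q[:,2]).round(3),"topmean",top.mean(0).round(4),"rect",np.round(r[0]),np.round(r[1]),round(r[2]))
d=np.load("top0.npz")["image"][:,:,::-1]
cv2.imwrite("pics/crop1.png",cv2.resize(d[95:275,170:440],(795,530),interpolation=cv2.INTER_CUBIC))
E
```

```text
top plane [9.30571511e-05 1.96352706e-04 6.33482685e-04] 0.0008738406345170091
[425.  58.] 5540 zmax 0.096 topmean [ 0.8827 -0.3003  0.0895] rect [ 886. -299.] [ 90. 302.] 1
[195.  60.] 4194 zmax 0.076 topmean [0.8901 0.2967 0.0674] rect [877. 282.] [261. 104.] 90
[206. 132.] 1070 zmax 0.058 topmean [0.7379 0.2597 0.0521] rect [738. 260.] [39. 39.] 3
[232. 108.] 27 zmax 0.019 topmean [0.7605 0.1968 0.0148] rect [760. 197.] [19. 22.] 14
[286. 122.] 37 zmax 0.017 topmean [0.7274 0.0517 0.0145] rect [728.  52.] [24. 25.] 80
[308. 144.] 915 zmax 0.059 topmean [ 0.7126 -0.008   0.052 ] rect [713.  -8.] [37. 36.] 0
[400. 147.] 1198 zmax 0.041 topmean [ 0.7038 -0.2409  0.0352] rect [ 705. -242.] [ 26. 114.] 4
[353. 182.] 267 zmax 0.025 topmean [ 0.5705 -0.1228  0.0174] rect [ 583. -123.] [119.  19.] 0
[257. 180.] 306 zmax 0.024 topmean [0.5715 0.1262 0.0178] rect [578. 127.] [114.  19.] 1
[123. 189.] 756 zmax 0.165 topmean [0.5352 0.4543 0.1597] rect [536. 455.] [26. 26.] 3
[479. 214.] 494 zmax 0.067 topmean [ 0.4934 -0.4381  0.0598] rect [ 492. -438.] [73. 25.] 2
[189. 239.] 395 zmax 0.03 
[... 1247 characters left out ...]
 6500 zmax 0.076 topmean [0.8911 0.2978 0.0681] rect [881. 279.] [105. 262.] 0
[320. 181.] 208 zmax 0.045 topmean [ 0.4383 -0.0471  0.0409] rect [439. -50.] [36. 35.] 7
[236. 218.] 342 zmax 0.023 topmean [0.5739 0.1266 0.0187] rect [579. 126.] [ 22. 109.] 90
[304. 219.] 486 zmax 0.032 topmean [0.4316 0.0692 0.0289] rect [432.  68.] [60. 44.] 10
[156. 241.] 1815 zmax 0.057 topmean [0.7402 0.2602 0.0527] rect [743. 258.] [41. 39.] 7
[281. 248.] 408 zmax 0.045 topmean [0.4423 0.1656 0.0411] rect [443. 164.] [38. 39.] 16
[264. 305.] 735 zmax 0.029 topmean [0.4186 0.2948 0.0244] rect [420. 294.] [114.  26.] 3
[156. 340.] 1999 zmax 0.163 topmean [0.5376 0.4555 0.1602] rect [539. 455.] [27. 27.] 59
```

View pics/crop1.png

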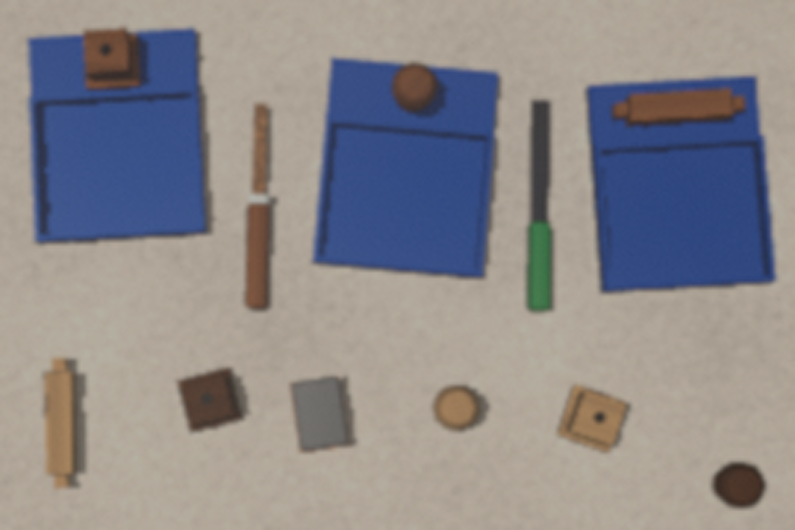

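```bash
cat >> h.py <<'E'
from scipy.spatial.transform import Rotation as R
def go(s,xyz,th):
    """turn (deg, tool rotvec) then shift (m, tool axes after turn) to reach xyz, tool down, tool x heading th deg"""
    a=R.from_quat(s["tool_rot"]);b=R.from_euler("z",th,degrees=True)*R.from_euler("x",180,degrees=True)
    print("turn",(a.inv()*b).as_rotvec(degrees=True).round(1),"shift",b.inv().apply(np.array(xyz)-s["tcp_pos"]).round(4))
E
python3 - <<'E'
from h import *
from station import manip
for n in("top","side"):
    d=np.load(n+"0.npz");P=cloud(d);I=d["image"].astype(int)
    m=((I[...,2]-I[...,0]>50)&(P[...,2]>-.01)&(P[...,2]<.06)).astype(np.uint8)
    c,l,st,ce=cv2.connectedComponentsWithStats(m)
    for i in range(1,c):
        if st[i,4]<800: continue
        q=P[l==i];q=q[~np.isnan(q[:,0])]
        r=cv2.minAreaRect((q[:,:2]*1000).astype(np.float32));a=r[2]; a=a-90 if a>45 else a
        o=np.array(r[0])-28*np.array([np.cos(np.radians(a)),np.sin(np.radians(a))])
        print(n,"centre",o.round(),"size",np.round(r[1]),"yaw",round(a,1))
go(manip.sense(),[.376,-.293,.11],90)
E
```

```text
top centre [646. 251.] size [185. 147.] yaw 4.4
top centre [622.  -3.] size [147. 184.] yaw -4.3
top centre [ 612. -249.] size [184. 149.] yaw 4.0
side centre [ 614. -250.] size [184. 154.] yaw 4.4
side centre [624.  -3.] size [152. 185.] yaw -4.3
side centre [648. 252.] size [184. 150.] yaw 4.6
turn [ -0.1  -0.1 -75.2] shift [0.3107 0.2167 0.1344]
```

Request:
drive_tool(
  plan=[
    [0,0,0,0,0,-8.4,1],
    [0,0,0,0,0,-8.4,1],
    [0,0,0,0,0,-8.4,1],
    [0,0,0,0,0,-8.4,1],
    [0,0,0,0,0,-8.4,1],
    [0,0,0,0,0,-8.4,1],
    [0,0,0,0,0,-8.4,1],
    [0,0,0,0,0,-8.4,1],
    [0,0,0,0,0,-8,1],
  ],
  newtons=30,
)

```text
t: 1.0
tcp_pos: [0.1593, -0.6039, 0.2447]
tool_rot: [0.705, 0.709, 0.0, -0.0]
force: [0.6, 0.4, -0.1]
finger_gap: 1.002
gripper_force: 0.0
```

Request:
drive_tool(
  plan=[
    [0.031,0.022,0.013,0,0,0,1],
    [0.031,0.022,0.013,0,0,0,1],
    [0.031,0.022,0.013,0,0,0,1],
    [0.031,0.022,0.013,0,0,0,1],
    [0.031,0.022,0.013,0,0,0,1],
    [0.031,0.022,0.013,0,0,0,1],
    [0.031,0.022,0.013,0,0,0,1],
    [0.031,0.022,0.013,0,0,0,1],
    [0.031,0.022,0.013,0,0,0,1],
    [0.031,0.022,0.013,0,0,0,1],
  ],
)

```text
t: 2.0
tcp_pos: [0.3802, -0.2931, 0.1147]
tool_rot: [0.707, 0.707, 0.0, -0.0]
force: [0.6, -0.3, -0.4]
finger_gap: 1.0
gripper_force: 0.0
```

Run:
```python
from h import *
from station import manip
s=manip.sense();print(s["tcp_pos"],s["q"],s["force"],s["finger_gap"]);go(s,[.376,-.293,.021],90)
```

```text
[ 0.38015381 -0.2931454   0.1147007 ] [-8.90232367e-01  5.55150708e-01  1.90754474e+00  3.42187722e-05
  6.79029674e-01 -8.89359062e-01] [ 0.6129406  -0.25408751 -0.3765681 ] 1.0001492358787862
turn [-0.  -0.  -0.1] shift [ 0.0001 -0.0042  0.0937]
```

Request:
drive_tool(
  plan=[
    [0,-0.004,0.02,0,0,0,1],
    [0,0,0.025,0,0,0,1],
    [0,0,0.025,0,0,0,1],
    [0,0,0.015,0,0,0,1],
    [0,0,0.008,0,0,0,1],
    [0,0,0,0,0,0,1],
    [0,0,0,0,0,0,-1],
    [0,0,0,0,0,0,-1],
    [0,0,0,0,0,0,-1],
    [0,0,0,0,0,0,-1],
  ],
  newtons=30,
)

```text
t: 3.0
tcp_pos: [0.3758, -0.2948, 0.0233]
tool_rot: [0.707, 0.707, -0.0, 0.001]
force: [-0.9, -0.5, 4.4]
finger_gap: 0.453
gripper_force: 29.6
```

Request:
drive_tool(
  plan=[
    [0,0,0,0,0,0,-1],
    [0,0,0,0,0,0,-1],
    [0,0,0,0,0,0,-1],
    [0,0,0,0,0,0,-1],
  ],
)

```text
t: 3.4
tcp_pos: [0.3758, -0.2948, 0.0233]
tool_rot: [0.707, 0.707, -0.0, 0.001]
force: [-1.0, -0.1, 6.0]
finger_gap: 0.459
gripper_force: 29.7
```

Request:
drive_tool(
  plan=[
    [0,0,-0.01,0,0,0,-1],
    [0,0,-0.025,0,0,0,-1],
    [0,0,-0.025,0,0,0,-1],
    [0.01,0.01,-0.025,0,0,0,-1],
    [0.02,0.02,0,0,0,0,-1],
    [0.028,0.026,0,0,0,0,-1],
    [0.03,0.028,0,0,0,0,-1],
    [0.03,0.028,0,0,0,0,-1],
    [0.03,0.028,0,0,0,0,-1],
    [0.03,0.028,0,0,0,0,-1],
  ],
)

```text
t: 4.4
tcp_pos: [0.5444, -0.115, 0.108]
tool_rot: [0.707, 0.707, 0.0, 0.0]
force: [0.2, -0.2, -0.9]
finger_gap: 0.453
gripper_force: 30.3
```

Request:
drive_tool(
  plan=[
    [0.03,0.028,0,0,0,0,-1],
    [0.028,0.026,0,0,0,0,-1],
    [0.02,0.02,0,0,0,0,-1],
    [0.003,0.003,0,0,0,0,-1],
    [0,0,0,0,0,0,-1],
    [0,0,0,0,0,0,-1],
  ],
)

```text
t: 5.0
tcp_pos: [0.6195, -0.036, 0.1073]
tool_rot: [0.707, 0.707, -0.001, -0.001]
force: [-0.2, -0.9, 0.1]
finger_gap: 0.457
gripper_force: 30.3
```

Run:
```python
from h import *
from station import manip
s=manip.sense();print(s["tcp_pos"],s["force"],s["finger_gap"]);go(s,[.62,-.036,.028],90)
for n in("top","side"):
    d=manip.snapshot(n);I=d["image"][:,:,::-1]
    cv2.imwrite(f"pics/{n}1.png",I)
```

```text
[ 0.6194607  -0.03604707  0.10732549] [-0.22164827 -0.93463038  0.0653293 ] 0.4569563849941312
turn [-0.1  0.  -0.1] shift [0.     0.0005 0.0793]
```

View pics/side1.png

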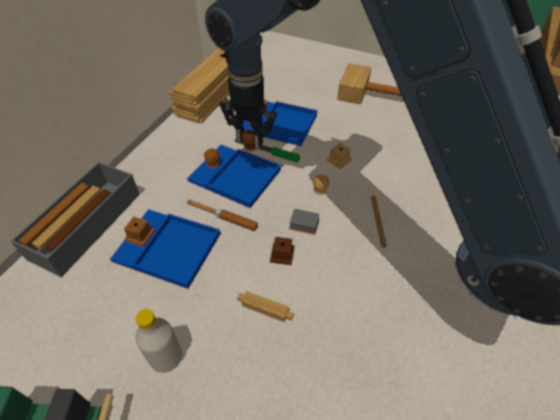

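The side view shows the dark knob in the fingers at (250,140), above the right half of the knob tray. Everything else is undisturbed.

Request:
drive_tool(
  plan=[
    [0,0,0.02,0,0,0,-1],
    [0,0,0.025,0,0,0,-1],
    [0,0,0.02,0,0,0,-1],
    [0,0,0.01,0,0,0,-1],
    [0,0,0.004,0,0,0,-1],
    [0,0,0,0,0,0,-1],
    [0,0,0,0,0,0,0.1],
    [0,0,0,0,0,0,0.3],
    [0,0,0,0,0,0,0.3],
    [0,0,0,0,0,0,0.3],
  ],
)

```text
t: 6.1
tcp_pos: [0.621, -0.0355, 0.0288]
tool_rot: [0.707, 0.707, 0.0, 0.0]
force: [-0.1, 0.8, 0.3]
finger_gap: 0.65
gripper_force: 0.0
```

Request:
drive_tool(
  plan=[
    [0,0,-0.01,0,0,0,0.3],
    [0,0,-0.02,0,0,0,0.3],
    [0,0,-0.03,0,0,0,0.3],
    [0,0,-0.022,0,0,0,1],
    [0,0,0,0,0,0,1],
  ],
)

```text
t: 6.6
tcp_pos: [0.6233, -0.036, 0.1145]
tool_rot: [0.707, 0.707, 0.002, 0.003]
force: [-0.1, 0.1, -0.5]
finger_gap: 0.96
gripper_force: 0.0
```

Run:
```python
from h import *
from station import manip
s=manip.sense();print(s["tcp_pos"],s["force"],s["finger_gap"]);go(s,[.432,-.171,.11],72);go(s,[.432,-.171,.029],72)
```

```text
[ 0.62326299 -0.03603712  0.1144637 ] [-0.06539923  0.13052866 -0.54480014] 0.9601599632005572
turn [ 0.5  0.  18. ] shift [-0.1875 -0.1402  0.0045]
turn [ 0.5  0.  18. ] shift [-0.1875 -0.1402  0.0855]
```

Request:
drive_tool(
  plan=[
    [0,0,0,0,0,6,1],
    [0,0,0,0,0,6,1],
    [0,0,0,0,0,6,1],
    [-0.017,-0.012,0,0,0,0,1],
    [-0.031,-0.023,0,0,0,0,1],
    [-0.035,-0.027,0,0,0,0,1],
    [-0.035,-0.027,0,0,0,0,1],
    [-0.034,-0.026,0,0,0,0,1],
    [-0.025,-0.018,0,0,0,0,1],
    [-0.01,-0.007,0,0,0,0,1],
  ],
)

```text
t: 7.6
tcp_pos: [0.4269, -0.1706, 0.1099]
tool_rot: [0.81, 0.586, -0.001, -0.001]
force: [-0.3, -0.9, -0.1]
finger_gap: 0.996
gripper_force: 0.0
```

Request:
drive_tool(
  plan=[
    [0,0,0,0,0,0,1],
    [0,0,0,0,0,0,1],
  ],
)

```text
t: 7.8
tcp_pos: [0.4306, -0.1701, 0.1103]
tool_rot: [0.809, 0.587, 0.0, 0.0]
force: [-0.8, 0.6, -0.7]
finger_gap: 1.0
gripper_force: 0.0
```

Run:
```python
from h import *
from station import manip
s=manip.sense();print(s["tcp_pos"],s["force"],s["finger_gap"]);go(s,[.432,-.171,.029],72)
d=manip.snapshot("top");I=d["image"][:,:,::-1]
cv2.imwrite("pics/top2.png",cv2.resize(I[95:275,170:440],(795,530),interpolation=cv2.INTER_CUBIC))
```

```text
[ 0.43059562 -0.17013484  0.11028188] [-0.77209056  0.55272667 -0.65611371] 1.0000352591596786
turn [ 0.1 -0.  -0. ] shift [-0.0004  0.0016  0.0813]
```

View pics/top2.png

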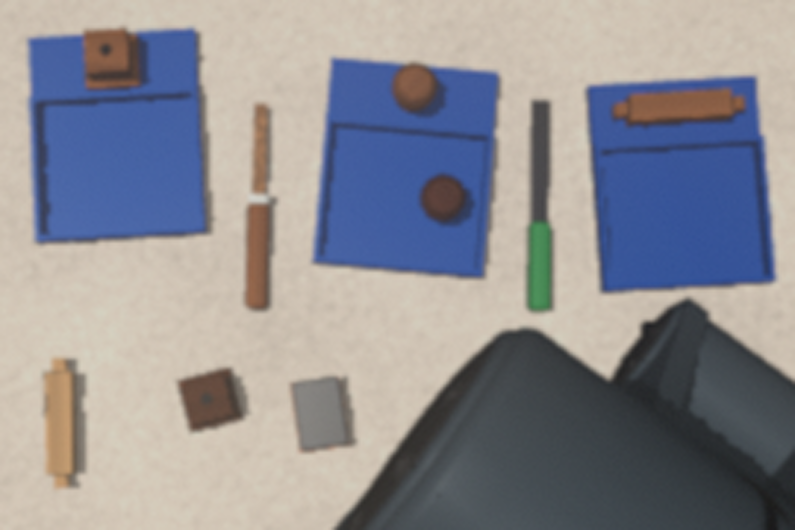

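The dark knob stands in the knob tray at crop (444,198), in the right half. The light foot is hidden under the arm. Descending to grip it.

Request:
drive_tool(
  plan=[
    [0,0.001,0.02,0,0,0,1],
    [0,0,0.025,0,0,0,1],
    [0,0,0.02,0,0,0,1],
    [0,0,0.012,0,0,0,1],
    [0,0,0.004,0,0,0,1],
    [0,0,0,0,0,0,1],
    [0,0,0,0,0,0,-1],
    [0,0,0,0,0,0,-1],
    [0,0,0,0,0,0,-1],
    [0,0,0,0,0,0,-1],
  ],
  newtons=30,
)

```text
t: 8.85
tcp_pos: [0.431, -0.1706, 0.03]
tool_rot: [0.809, 0.588, 0.0, 0.001]
force: [-0.1, 0.1, 4.3]
finger_gap: 0.436
gripper_force: 31.4
```

Request:
drive_tool(
  plan=[
    [0,0,0,0,0,0,-1],
    [0,0,-0.01,0,0,0,-1],
    [0,0,-0.025,0,0,0,-1],
    [0,0,-0.03,0,0,0,-1],
    [0,0,-0.02,0,0,0,-1],
    [0,0,0,0,0,0,-1],
  ],
)

```text
t: 9.45
tcp_pos: [0.4319, -0.1712, 0.117]
tool_rot: [0.809, 0.588, 0.001, 0.003]
force: [-0.2, -0.1, -0.6]
finger_gap: 0.439
gripper_force: 30.7
```

Run:
```python
from h import *
from station import manip
s=manip.sense();print(s["tcp_pos"],s["force"],s["finger_gap"])
a=np.radians(4.4);
for y in(-.033,.033): print(.647-y*np.sin(a),.2515+y*np.cos(a))
y=-.033;go(s,[.647-y*np.sin(a),.2515+y*np.cos(a),.115],94.4)
```

```text
[ 0.43185935 -0.17118563  0.1169972 ] [-0.24351962 -0.12909673 -0.59697993] 0.4393662586459591
0.649531727928185 0.21859725917651163
0.644468272071815 0.2844027408234884
turn [  0.3   0.2 -22.4] shift [0.3719 0.2469 0.002 ]
```

Request:
drive_tool(
  plan=[
    [0,0,0,0,0,-7.5,-1],
    [0,0,0,0,0,-7.5,-1],
    [0,0,0,0,0,-7.4,-1],
    [0.015,0.01,0,0,0,0,-1],
    [0.025,0.017,0,0,0,0,-1],
    [0.033,0.022,0,0,0,0,-1],
    [0.033,0.022,0,0,0,0,-1],
    [0.033,0.022,0,0,0,0,-1],
    [0.033,0.022,0,0,0,0,-1],
    [0.033,0.022,0,0,0,0,-1],
  ],
)

```text
t: 10.45
tcp_pos: [0.5514, 0.0461, 0.1134]
tool_rot: [0.68, 0.734, -0.001, -0.001]
force: [-0.0, -1.0, -0.6]
finger_gap: 0.443
gripper_force: 30.7
```

Request:
drive_tool(
  plan=[
    [0.033,0.022,0,0,0,0,-1],
    [0.033,0.022,0,0,0,0,-1],
    [0.033,0.022,0,0,0,0,-1],
    [0.033,0.022,0,0,0,0,-1],
    [0.025,0.015,0,0,0,0,-1],
    [0.01,0.007,0,0,0,0,-1],
    [0,0,0,0,0,0,-1],
    [0,0,0,0,0,0,-1],
  ],
)

```text
t: 11.25
tcp_pos: [0.6473, 0.2182, 0.1134]
tool_rot: [0.68, 0.733, -0.001, -0.001]
force: [-0.2, 0.4, -0.6]
finger_gap: 0.437
gripper_force: 30.7
```

Run:
```python
from h import *
from station import manip
s=manip.sense();print(s["tcp_pos"],s["force"],s["finger_gap"]);go(s,[.6495,.2186,.035],94.4)
```

```text
[0.64729983 0.21820887 0.11337397] [-0.19308997  0.37766507 -0.63251495] 0.43720383687333475
turn [-0.2  0.1 -0. ] shift [0.0002 0.0022 0.0784]
```

Request:
drive_tool(
  plan=[
    [0,0.002,0.02,0,0,0,-1],
    [0,0,0.025,0,0,0,-1],
    [0,0,0.02,0,0,0,-1],
    [0,0,0.01,0,0,0,-1],
    [0,0,0.004,0,0,0,-1],
    [0,0,0,0,0,0,-1],
    [0,0,0,0,0,0,0.1],
    [0,0,0,0,0,0,0.3],
    [0,0,0,0,0,0,0.3],
    [0,0,0,0,0,0,0.3],
  ],
)

```text
t: 12.25
tcp_pos: [0.6509, 0.2197, 0.0359]
tool_rot: [0.68, 0.734, 0.0, 0.0]
force: [-0.6, 1.4, -0.6]
finger_gap: 0.649
gripper_force: 0.0
```

Request:
drive_tool(
  plan=[
    [0,0,-0.01,0,0,0,0.3],
    [0,0,-0.02,0,0,0,0.3],
    [0,0,-0.03,0,0,0,0.3],
    [0,0,-0.018,0,0,0,1],
    [0,0,0,0,0,0,1],
  ],
)

```text
t: 12.75
tcp_pos: [0.653, 0.2201, 0.1175]
tool_rot: [0.68, 0.734, 0.003, 0.002]
force: [1.7, -0.4, -0.1]
finger_gap: 0.958
gripper_force: 0.0
```

Run:
```python
from h import *
from station import manip
s=manip.sense();print(s["tcp_pos"],s["force"],s["finger_gap"]);go(s,[.441,.1645,.115],106)
```

```text
[0.65302523 0.22012861 0.11750201] [ 1.694373   -0.36475345 -0.09039895] 0.958151261205827
turn [  0.4   0.  -11.6] shift [ 0.005  -0.2191  0.0025]
```

Now the dark foot (yaw 16°, heading 106).

Request:
drive_tool(
  plan=[
    [0,0,0,0,0,-5.8,1],
    [0,0,0,0,0,-5.8,1],
    [0.001,-0.015,0,0,0,0,1],
    [0.001,-0.03,0,0,0,0,1],
    [0.001,-0.038,0,0,0,0,1],
    [0.001,-0.038,0,0,0,0,1],
    [0.001,-0.038,0,0,0,0,1],
    [0,-0.035,0,0,0,0,1],
    [0,-0.02,0,0,0,0,1],
    [0,-0.005,0,0,0,0,1],
  ],
)

```text
t: 13.75
tcp_pos: [0.4348, 0.1636, 0.1128]
tool_rot: [0.602, 0.798, -0.002, -0.002]
force: [0.1, 0.0, 0.3]
finger_gap: 0.999
gripper_force: 0.0
```

Request:
drive_tool(
  plan=[
    [0,0,0,0,0,0,1],
    [0,0,0,0,0,0,1],
  ],
)

```text
t: 13.95
tcp_pos: [0.4406, 0.1644, 0.1134]
tool_rot: [0.602, 0.798, 0.001, 0.001]
force: [0.8, -0.2, 0.9]
finger_gap: 0.998
gripper_force: 0.0
```

Run:
```python
from h import *
from station import manip
s=manip.sense();print(s["tcp_pos"],s["force"],s["finger_gap"]);go(s,[.441,.1645,.029],106)
d=manip.snapshot("side");I=d["image"][:,:,::-1]
cv2.imwrite("pics/side3.png",cv2.resize(I[80:330,90:430],(800,588),interpolation=cv2.INTER_CUBIC))
```

```text
[0.44062941 0.16435759 0.11335279] [ 0.79490268 -0.22984422  0.85493894] 0.9978638712959897
turn [ 0.1  0.  -0. ] shift [0.     0.0004 0.0844]
```

View pics/side3.png

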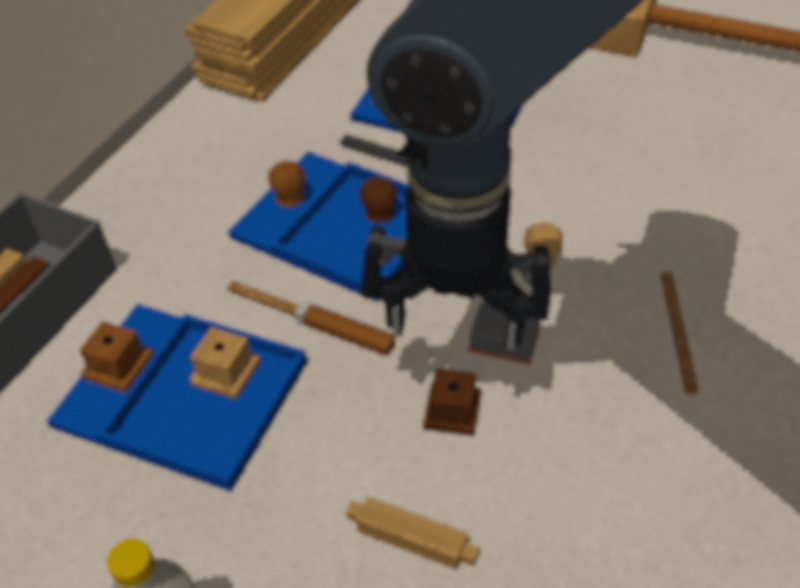

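The light foot sits flat in the right half of the feet tray, crop (225,365). The open gripper is above the dark foot at crop (453,400).

Request:
drive_tool(
  plan=[
    [0,0,0.02,0,0,0,1],
    [0,0,0.025,0,0,0,1],
    [0,0,0.022,0,0,0,1],
    [0,0,0.013,0,0,0,1],
    [0,0,0.004,0,0,0,1],
    [0,0,0,0,0,0,1],
    [0,0,0,0,0,0,-1],
    [0,0,0,0,0,0,-1],
    [0,0,0,0,0,0,-1],
    [0,0,0,0,0,0,-1],
  ],
  newtons=30,
)

```text
t: 15.0
tcp_pos: [0.4392, 0.1642, 0.0301]
tool_rot: [0.602, 0.798, 0.001, 0.001]
force: [0.3, 1.1, 4.4]
finger_gap: 0.443
gripper_force: 31.4
```

Request:
drive_tool(
  plan=[
    [0,0,0,0,0,0,-1],
    [0,0,-0.01,0,0,0,-1],
    [0,0,-0.025,0,0,0,-1],
    [0,0,-0.03,0,0,0,-1],
    [0,0,-0.02,0,0,0,-1],
    [0,0,0,0,0,0,-1],
  ],
)

```text
t: 15.6
tcp_pos: [0.4401, 0.1644, 0.117]
tool_rot: [0.602, 0.799, 0.002, 0.002]
force: [0.4, 0.0, -0.4]
finger_gap: 0.437
gripper_force: 30.8
```

Run:
```python
from h import *
from station import manip
s=manip.sense();print(s["tcp_pos"],s["force"],s["finger_gap"])
go(s,[.6445,.2865,.115],94.4)
```

```text
[0.44007167 0.16435627 0.11700318] [ 0.44662188  0.03268953 -0.41959263] 0.437144254724804
turn [ 0.3  0.  11.6] shift [0.1061 0.2132 0.002 ]
```

Request:
drive_tool(
  plan=[
    [0,0,0,0,0,5.8,-1],
    [0,0,0,0,0,5.8,-1],
    [0.008,0.015,0,0,0,0,-1],
    [0.015,0.03,0,0,0,0,-1],
    [0.017,0.036,0,0,0,0,-1],
    [0.018,0.036,0,0,0,0,-1],
    [0.018,0.036,0,0,0,0,-1],
    [0.017,0.034,0,0,0,0,-1],
    [0.01,0.02,0,0,0,0,-1],
    [0.003,0.006,0,0,0,0,-1],
  ],
)

```text
t: 16.6
tcp_pos: [0.6443, 0.287, 0.113]
tool_rot: [0.679, 0.734, 0.0, 0.0]
force: [-0.4, -0.7, 0.2]
finger_gap: 0.439
gripper_force: 30.7
```

Request:
drive_tool(
  plan=[
    [0,0,0,0,0,0,-1],
    [0,0,0,0,0,0,-1],
  ],
)

```text
t: 16.8
tcp_pos: [0.6409, 0.2852, 0.1132]
tool_rot: [0.68, 0.734, -0.002, -0.001]
force: [-0.4, -0.5, -1.1]
finger_gap: 0.44
gripper_force: 30.7
```

Run:
```python
from h import *
from station import manip
s=manip.sense();print(s["tcp_pos"],s["force"],s["finger_gap"]);go(s,[.6445,.2865,.035],94.4)
```

```text
[0.64087875 0.28519434 0.11324063] [-0.4362536  -0.46500605 -1.07446112] 0.43952984096920933
turn [-0.2  0.  -0. ] shift [0.001  0.0037 0.0782]
```

Request:
drive_tool(
  plan=[
    [0.001,0.001,0.02,0,0,0,-1],
    [0,0,0.025,0,0,0,-1],
    [0,0,0.02,0,0,0,-1],
    [0,0,0.01,0,0,0,-1],
    [0,0,0.004,0,0,0,-1],
    [0,0,0,0,0,0,-1],
    [0,0,0,0,0,0,0.1],
    [0,0,0,0,0,0,0.3],
    [0,0,0,0,0,0,0.3],
    [0,0,0,0,0,0,0.3],
  ],
)

```text
t: 17.8
tcp_pos: [0.6442, 0.2872, 0.0359]
tool_rot: [0.68, 0.734, 0.0, 0.0]
force: [-0.1, -0.3, -0.8]
finger_gap: 0.652
gripper_force: 0.0
```

Request:
drive_tool(
  plan=[
    [0,0,-0.01,0,0,0,0.3],
    [0,0,-0.02,0,0,0,0.3],
    [0,0,-0.03,0,0,0,0.3],
    [0,0,-0.018,0,0,0,1],
    [0,0,0,0,0,0,1],
  ],
)

```text
t: 18.3
tcp_pos: [0.6464, 0.2879, 0.1177]
tool_rot: [0.68, 0.734, 0.003, 0.002]
force: [0.2, -0.2, 0.4]
finger_gap: 0.957
gripper_force: 0.0
```

Run:
```python
from h import *
from station import manip
s=manip.sense();print(s["tcp_pos"],s["q"],s["force"],s["finger_gap"]);go(s,[.438,-.049,.115],90)
```

```text
[0.64636742 0.28790974 0.11769809] [2.61517676e-01 7.77518545e-01 1.31048227e+00 1.68706070e-05
 1.04549838e+00 1.85015434e-01] [ 0.23142656 -0.20809095  0.36294448] 0.9570939148684222
turn [ 0.5 -0.1  4.4] shift [-0.3369 -0.2084  0.0027]
```

Next, the light knob.

Request:
drive_tool(
  plan=[
    [0,0,0,0,0,4.4,1],
    [-0.018,-0.011,0,0,0,0,1],
    [-0.03,-0.019,0,0,0,0,1],
    [-0.035,-0.022,0,0,0,0,1],
    [-0.035,-0.022,0,0,0,0,1],
    [-0.035,-0.022,0,0,0,0,1],
    [-0.035,-0.022,0,0,0,0,1],
    [-0.035,-0.022,0,0,0,0,1],
    [-0.035,-0.022,0,0,0,0,1],
    [-0.035,-0.022,0,0,0,0,1],
  ],
)

```text
t: 19.3
tcp_pos: [0.4583, -0.0068, 0.1129]
tool_rot: [0.707, 0.707, -0.0, -0.0]
force: [0.8, 0.1, 0.3]
finger_gap: 0.999
gripper_force: 0.0
```

Request:
drive_tool(
  plan=[
    [-0.029,-0.016,0,0,0,0,1],
    [-0.013,-0.006,0,0,0,0,1],
    [-0.002,-0.002,0,0,0,0,1],
    [0,0,0,0,0,0,1],
    [0,0,0,0,0,0,1],
  ],
)

```text
t: 19.8
tcp_pos: [0.436, -0.0492, 0.1132]
tool_rot: [0.707, 0.707, 0.0, -0.0]
force: [0.4, -0.1, -0.4]
finger_gap: 1.002
gripper_force: 0.0
```

Run:
```python
from h import *
from station import manip
s=manip.sense();print(s["tcp_pos"],s["force"],s["finger_gap"]);go(s,[.438,-.049,.022],90)
```

```text
[ 0.43596949 -0.0492031   0.1131708 ] [ 0.40312595 -0.13114856 -0.35381603] 1.002116520983617
turn [ 0. -0.  0.] shift [0.0002 0.002  0.0912]
```

Request:
drive_tool(
  plan=[
    [0,0.002,0.02,0,0,0,1],
    [0,0,0.025,0,0,0,1],
    [0,0,0.025,0,0,0,1],
    [0,0,0.015,0,0,0,1],
    [0,0,0.006,0,0,0,1],
    [0,0,0,0,0,0,1],
    [0,0,0,0,0,0,-1],
    [0,0,0,0,0,0,-1],
    [0,0,0,0,0,0,-1],
    [0,0,0,0,0,0,-1],
  ],
  newtons=30,
)

```text
t: 20.8
tcp_pos: [0.4381, -0.0499, 0.0232]
tool_rot: [0.707, 0.707, 0.0, 0.001]
force: [-0.6, 0.8, 3.4]
finger_gap: 0.451
gripper_force: 29.7
```

Request:
drive_tool(
  plan=[
    [0,0,0,0,0,0,-1],
    [0,0,-0.01,0,0,0,-1],
    [0,0,-0.025,0,0,0,-1],
    [0,0,-0.03,0,0,0,-1],
    [0,0,-0.025,0,0,0,-1],
    [0,0,0,0,0,0,-1],
  ],
)

```text
t: 21.4
tcp_pos: [0.4393, -0.0504, 0.1154]
tool_rot: [0.707, 0.707, 0.001, 0.003]
force: [0.8, 0.0, -0.4]
finger_gap: 0.455
gripper_force: 30.4
```

Run:
```python
from h import *
from station import manip
s=manip.sense();print(s["tcp_pos"],s["force"],s["finger_gap"])
go(s,[.6255,.031,.115],90)
```

```text
[ 0.43926985 -0.05036159  0.1154024 ] [ 0.75437804  0.0350918  -0.39685153] 0.4545073985428222
turn [ 0.4  0.1 -0. ] shift [0.0814 0.1862 0.0004]
```

Request:
drive_tool(
  plan=[
    [0.007,0.015,0,0,0,0,-1],
    [0.012,0.027,0,0,0,0,-1],
    [0.014,0.033,0,0,0,0,-1],
    [0.014,0.033,0,0,0,0,-1],
    [0.014,0.033,0,0,0,0,-1],
    [0.012,0.026,0,0,0,0,-1],
    [0.006,0.015,0,0,0,0,-1],
    [0.002,0.005,0,0,0,0,-1],
    [0,0,0,0,0,0,-1],
    [0,0,0,0,0,0,-1],
  ],
)

```text
t: 22.4
tcp_pos: [0.6231, 0.0309, 0.1116]
tool_rot: [0.707, 0.707, -0.001, -0.001]
force: [-0.1, 0.6, -0.9]
finger_gap: 0.454
gripper_force: 30.4
```

Run:
```python
from h import *
from station import manip
s=manip.sense();print(s["tcp_pos"],s["force"],s["finger_gap"]);go(s,[.6255,.031,.028],90)
```

```text
[0.62306583 0.03087066 0.11164178] [-0.1411626   0.60561505 -0.94118387] 0.45393294158482916
turn [-0.2 -0.  -0. ] shift [0.0001 0.0024 0.0836]
```

Request:
drive_tool(
  plan=[
    [0,0.001,0.02,0,0,0,-1],
    [0,0,0.025,0,0,0,-1],
    [0,0,0.022,0,0,0,-1],
    [0,0,0.012,0,0,0,-1],
    [0,0,0.004,0,0,0,-1],
    [0,0,0,0,0,0,-1],
    [0,0,0,0,0,0,0.1],
    [0,0,0,0,0,0,0.3],
    [0,0,0,0,0,0,0.3],
    [0,0,0,0,0,0,0.3],
  ],
)

```text
t: 23.4
tcp_pos: [0.6261, 0.0311, 0.03]
tool_rot: [0.707, 0.707, 0.0, 0.0]
force: [-0.9, -0.2, -0.3]
finger_gap: 0.652
gripper_force: 0.0
```

Request:
drive_tool(
  plan=[
    [0,0,-0.01,0,0,0,0.3],
    [0,0,-0.02,0,0,0,0.3],
    [0,0,-0.03,0,0,0,0.3],
    [0,0,-0.022,0,0,0,1],
    [0,0,0,0,0,0,1],
  ],
)

```text
t: 23.9
tcp_pos: [0.6284, 0.0309, 0.1155]
tool_rot: [0.707, 0.707, 0.003, 0.003]
force: [-0.2, 0.8, 0.7]
finger_gap: 0.962
gripper_force: 0.0
```

Run:
```python
from h import *
from station import manip
s=manip.sense();print(s["tcp_pos"],s["q"],s["force"],s["finger_gap"]);go(s,[.418,.294,.115],182.5);go(s,[.418,.294,.115],90)
d=manip.snapshot("top");I=d["image"][:,:,::-1]
cv2.imwrite("pics/top4.png",cv2.resize(I[95:275,170:440],(795,530),interpolation=cv2.INTER_CUBIC))
```

```text
[0.62836265 0.03086665 0.11554359] [-1.28297848e-01  6.92085390e-01  1.53198208e+00  4.28298681e-05
  9.09319284e-01 -1.27951562e-01] [-0.16234694  0.77510909  0.68015094] 0.9618277856361769
turn [  0.3   0.4 -92.5] shift [0.1987 0.2721 0.0005]
turn [ 0.5  0.1 -0. ] shift [ 0.2631 -0.2104  0.0005]
```

View pics/top4.png

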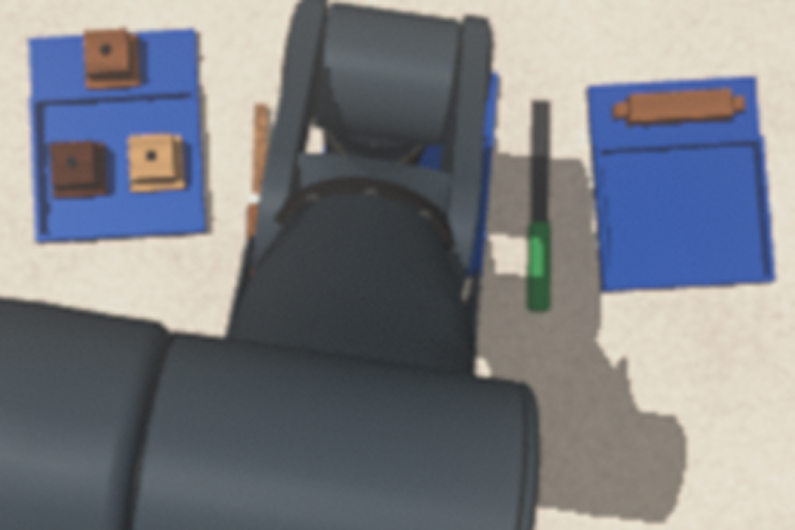

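Both feet stand flat, side by side, in the feet tray, at crop (75,168) and (157,160). Now turning for the rail.

Request:
drive_tool(
  plan=[
    [0,0,0,0,0,-8.4,1],
    [0,0,0,0,0,-8.4,1],
    [0,0,0,0,0,-8.4,1],
    [0,0,0,0,0,-8.4,1],
    [0,0,0,0,0,-8.4,1],
    [0,0,0,0,0,-8.4,1],
    [0,0,0,0,0,-8.4,1],
    [0,0,0,0,0,-8.4,1],
    [0,0,0,0,0,-8.4,1],
    [0,0,0,0,0,-8.4,1],
  ],
)

```text
t: 24.95
tcp_pos: [0.6246, 0.0312, 0.1099]
tool_rot: [0.05, 0.999, 0.0, -0.001]
force: [0.2, -0.1, 0.8]
finger_gap: 1.001
gripper_force: 0.0
```

Request:
drive_tool(
  plan=[
    [0,0,0,0,0,-8.5,1],
    [0.01,0.014,0,0,0,0,1],
    [0.018,0.025,0,0,0,0,1],
    [0.023,0.032,0,0,0,0,1],
    [0.023,0.032,0,0,0,0,1],
    [0.023,0.032,0,0,0,0,1],
    [0.023,0.032,0,0,0,0,1],
    [0.023,0.032,0,0,0,0,1],
    [0.023,0.032,0,0,0,0,1],
    [0.018,0.022,0,0,0,0,1],
  ],
)

```text
t: 25.95
tcp_pos: [0.4272, 0.2776, 0.1108]
tool_rot: [-0.02, 1.0, -0.0, -0.002]
force: [-0.7, -0.1, 0.6]
finger_gap: 0.993
gripper_force: 0.0
```

Request:
drive_tool(
  plan=[
    [0.01,0.012,0,0,0,0,1],
    [0.003,0.005,0,0,0,0,1],
    [0,0,0,0,0,0,1],
    [0,0,0,0,0,0,1],
  ],
)

```text
t: 26.35
tcp_pos: [0.4182, 0.2919, 0.1113]
tool_rot: [-0.021, 1.0, 0.0, 0.0]
force: [0.0, 0.2, 1.2]
finger_gap: 0.994
gripper_force: 0.0
```

Run:
```python
from h import *
from station import manip
s=manip.sense();print(s["tcp_pos"],s["q"],s["force"],s["finger_gap"]);go(s,[.418,.294,.018],182.5)
d=manip.snapshot("side");I=d["image"][:,:,::-1]
cv2.imwrite("pics/side5.png",cv2.resize(I[80:380,90:490],(800,600),interpolation=cv2.INTER_CUBIC))
```

```text
[0.41819888 0.2919028  0.11128606] [ 3.90124329e-01  5.86619871e-01  1.83608738e+00 -3.90908359e-04
  7.18131502e-01 -1.22207129e+00] [0.03175826 0.1549222  1.2060981 ] 0.9941617294968972
turn [ 0.   0.  -0.1] shift [0.0001 0.0021 0.0933]
```

View pics/side5.png

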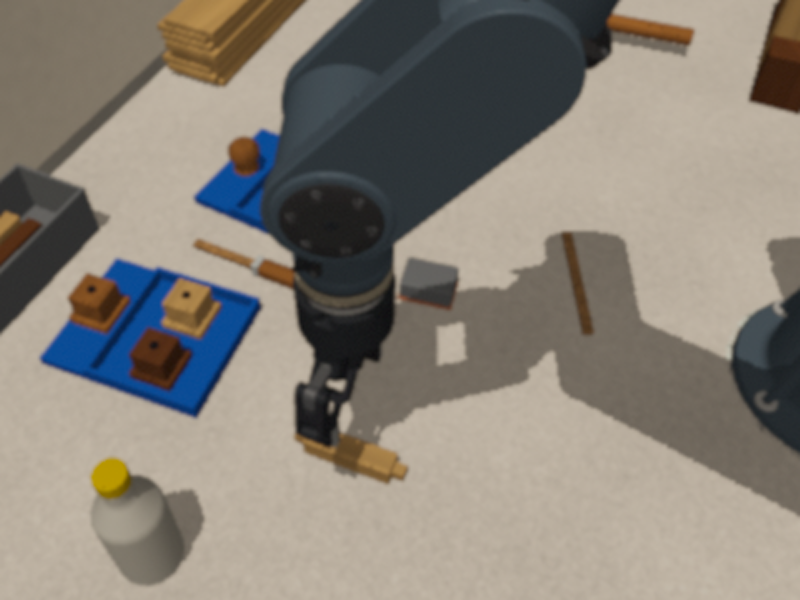

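The gripper is above the rail, crop (350,455), with its fingers straddling the bar. Descending to grip.

Request:
drive_tool(
  plan=[
    [0,0.002,0.02,0,0,0,1],
    [0,0,0.025,0,0,0,1],
    [0,0,0.025,0,0,0,1],
    [0,0,0.016,0,0,0,1],
    [0,0,0.006,0,0,0,1],
    [0,0,0,0,0,0,1],
    [0,0,0,0,0,0,-1],
    [0,0,0,0,0,0,-1],
    [0,0,0,0,0,0,-1],
    [0,0,0,0,0,0,-1],
  ],
  newtons=30,
)

```text
t: 27.4
tcp_pos: [0.4175, 0.2945, 0.02]
tool_rot: [-0.022, 1.0, 0.0, 0.001]
force: [0.1, 0.6, -0.2]
finger_gap: 0.33
gripper_force: 0.0
```

Request:
drive_tool(
  plan=[
    [0,0,0,0,0,0,-1],
    [0,0,0,0,0,0,-1],
    [0,0,0,0,0,0,-1],
  ],
)

```text
t: 27.7
tcp_pos: [0.4175, 0.2946, 0.02]
tool_rot: [-0.022, 1.0, 0.0, 0.001]
force: [-0.4, 0.2, 6.2]
finger_gap: 0.275
gripper_force: 30.3
```

Request:
drive_tool(
  plan=[
    [0,0,-0.01,0,0,0,-1],
    [0,0,-0.025,0,0,0,-1],
    [0,0,-0.03,0,0,0,-1],
    [0,0,-0.028,0,0,0,-1],
    [0,0,0,0,0,0,-1],
  ],
)

```text
t: 28.2
tcp_pos: [0.4191, 0.2953, 0.1158]
tool_rot: [-0.022, 1.0, 0.001, 0.003]
force: [1.4, 1.1, -0.2]
finger_gap: 0.272
gripper_force: 29.6
```

Run:
```python
from h import *
from station import manip
s=manip.sense();print(s["tcp_pos"],s["force"],s["finger_gap"])
go(s,[.613,-.2495,.115],94.2);go(s,[.613,-.2495,.115],182.5)
```

```text
[0.41911257 0.29532913 0.1158417 ] [ 1.44918726  1.10444242 -0.16982032] 0.27248441912175375
turn [ 0.4  0.2 88.3] shift [-0.5576  0.1535  0.0008]
turn [ 0.1  0.4 -0. ] shift [-0.1699 -0.5528  0.0008]
```

Request:
drive_tool(
  plan=[
    [0,0,0,0,0,8.5,-1],
    [0,0,0,0,0,8.5,-1],
    [0,0,0,0,0,8.5,-1],
    [0,0,0,0,0,8.5,-1],
    [0,0,0,0,0,8.5,-1],
    [0,0,0,0,0,8.5,-1],
    [0,0,0,0,0,8.5,-1],
    [0,0,0,0,0,8.5,-1],
    [0,0,0,0,0,8.5,-1],
    [0,0,0,0,0,8.5,-1],
  ],
)

```text
t: 29.2
tcp_pos: [0.4164, 0.294, 0.1116]
tool_rot: [0.662, 0.75, -0.001, -0.0]
force: [0.3, -0.1, -0.0]
finger_gap: 0.274
gripper_force: 29.6
```

Request:
drive_tool(
  plan=[
    [0,0,0,0,0,3.3,-1],
    [-0.02,0.006,0,0,0,0,-1],
    [-0.03,0.008,0,0,0,0,-1],
    [-0.036,0.01,0,0,0,0,-1],
    [-0.036,0.01,0,0,0,0,-1],
    [-0.036,0.01,0,0,0,0,-1],
    [-0.036,0.01,0,0,0,0,-1],
    [-0.036,0.01,0,0,0,0,-1],
    [-0.036,0.01,0,0,0,0,-1],
    [-0.036,0.01,0,0,0,0,-1],
  ],
)

```text
t: 30.2
tcp_pos: [0.5225, -0.0021, 0.1116]
tool_rot: [0.681, 0.732, -0.0, -0.001]
force: [1.0, 0.8, -0.1]
finger_gap: 0.27
gripper_force: 29.6
```

Request:
drive_tool(
  plan=[
    [-0.036,0.01,0,0,0,0,-1],
    [-0.036,0.01,0,0,0,0,-1],
    [-0.036,0.01,0,0,0,0,-1],
    [-0.036,0.01,0,0,0,0,-1],
    [-0.036,0.01,0,0,0,0,-1],
    [-0.03,0.008,0,0,0,0,-1],
    [-0.018,0.005,0,0,0,0,-1],
    [-0.006,0.002,0,0,0,0,-1],
    [0,0,0,0,0,0,-1],
    [0,0,0,0,0,0,-1],
  ],
)

```text
t: 31.2
tcp_pos: [0.6037, -0.2279, 0.1116]
tool_rot: [0.681, 0.733, -0.0, -0.001]
force: [0.1, 0.2, -1.4]
finger_gap: 0.272
gripper_force: 29.6
```

Run:
```python
from h import *
from station import manip
s=manip.sense();print(s["tcp_pos"],s["force"],s["finger_gap"]);go(s,[.613,-.2495,.0245],94.2)
d=manip.snapshot("side");I=d["image"][:,:,::-1]
cv2.imwrite("pics/side6.png",cv2.resize(I[50:260,160:440],(800,600),interpolation=cv2.INTER_CUBIC))
```

```text
[ 0.60371759 -0.22789136  0.11163095] [ 0.06001799  0.1920386  -1.43468874] 0.27228407872138455
turn [-0.1 -0.1  0. ] shift [-0.0222  0.0077  0.0871]
```

View pics/side6.png

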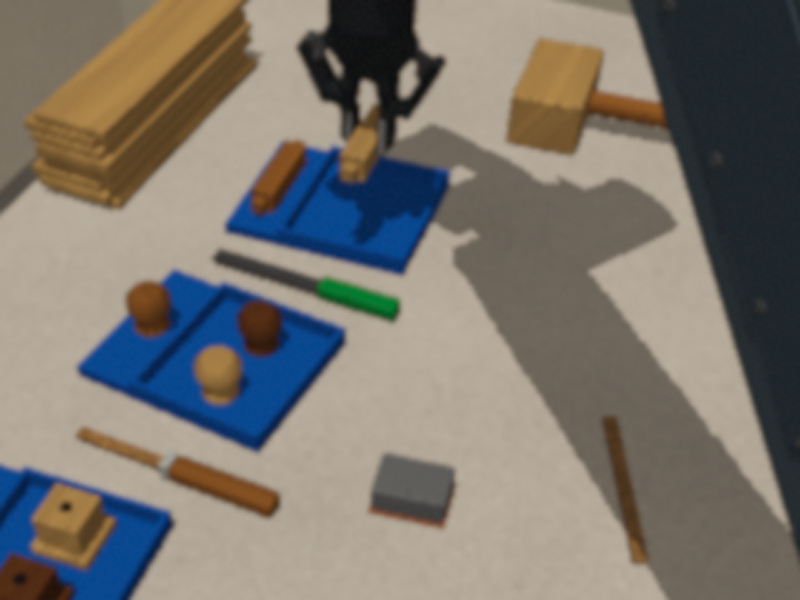

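Both knobs stand in their tray at crop (260,328) and (218,375). The rail is held level over the rail tray at crop (360,150). The tool still has 22 mm to go, then it can go down.

Request:
drive_tool(
  plan=[
    [-0.01,0.003,0,0,0,0,-1],
    [-0.01,0.003,0,0,0,0,-1],
    [-0.002,0.001,0.01,0,0,0,-1],
    [0,0,0.025,0,0,0,-1],
    [0,0,0.025,0,0,0,-1],
    [0,0,0.015,0,0,0,-1],
    [0,0,0.008,0,0,0,-1],
    [0,0,0,0,0,0,-1],
    [0,0,0,0,0,0,-1],
  ],
)

```text
t: 32.15
tcp_pos: [0.6139, -0.2511, 0.0298]
tool_rot: [0.681, 0.732, 0.0, 0.001]
force: [0.3, -0.3, 0.4]
finger_gap: 0.273
gripper_force: 29.6
```

Request:
drive_tool(
  plan=[
    [0,0,0.003,0,0,0,-1],
    [0,0,0.002,0,0,0,-1],
    [0,0,0,0,0,0,-1],
    [0,0,0,0,0,0,-0.3],
    [0,0,0,0,0,0,0],
    [0,0,0,0,0,0,0],
    [0,0,0,0,0,0,0],
  ],
)

```text
t: 32.85
tcp_pos: [0.6134, -0.2509, 0.0244]
tool_rot: [0.681, 0.732, 0.0, 0.0]
force: [-0.8, 0.2, 0.2]
finger_gap: 0.501
gripper_force: 0.0
```

Request:
drive_tool(
  plan=[
    [0,0,-0.01,0,0,0,0],
    [0,0,-0.02,0,0,0,0],
    [0,0,-0.03,0,0,0,0],
    [0,0,-0.04,0,0,0,0],
    [0,-0.02,-0.04,0,0,0,0],
    [0,-0.04,-0.03,0,0,0,0],
    [0,-0.045,0,0,0,0,0],
    [0,-0.045,0,0,0,0,0],
    [0,-0.03,0,0,0,0,0],
    [0,0,0,0,0,0,0],
  ],
)

```text
t: 33.85
tcp_pos: [0.4299, -0.2629, 0.195]
tool_rot: [0.682, 0.731, -0.0, -0.002]
force: [-0.4, -0.5, -0.6]
finger_gap: 0.499
gripper_force: 0.0
```

Run:
```python
from h import *
from station import manip
s=manip.sense();print(s["tcp_pos"],s["force"],s["finger_gap"])
T={"feet":(.647,.2515,4.4),"knobs":(.623,-.003,-4.3),"rail":(.613,-.2495,4.2)}
for n in("top","side"):
    d=manip.snapshot(n);P=cloud(d);I=d["image"][:,:,::-1]
    cv2.imwrite(f"pics/{n}7.png",I[60:320,90:490] if n=="side" else cv2.resize(I[95:275,170:440],(795,530)))
    for k,(x,y,a) in T.items():
        a=np.radians(a);q=P-[x+(.00175 if n=="side" else -.00175),y,0]
        X=q[...,0]*np.cos(a)+q[...,1]*np.sin(a);Y=-q[...,0]*np.sin(a)+q[...,1]*np.cos(a)
        m=((abs(X)<.056)&(abs(Y)<.066)&(P[...,2]>.024)&(P[...,2]<.1)).astype(np.uint8)
        c,l,st,ce=cv2.connectedComponentsWithStats(m)
        for i in range(1,c):
            if st[i,4]<30: continue
            z=P[l==i][:,2];g=(l==i)&(P[...,2]>np.percentile(z,90)-.008)
            print(n,k,st[i,4],"tray xy",X[g].mean().round(4),Y[g].mean().round(4),"top",np.percentile(z,80).round(4))
```

```text
[ 0.42991837 -0.26285334  0.19501022] [-0.38332524 -0.4578495  -0.62516678] 0.499490446381402
top feet 245 tray xy -0.0001 -0.0334 top 0.0457
top feet 255 tray xy -0.0016 0.0356 top 0.0459
top knobs 196 tray xy -0.0012 0.0335 top 0.0461
top knobs 198 tray xy -0.001 -0.0324 top 0.0464
top rail 328 tray xy -0.0006 -0.0001 top 0.03
side feet 398 tray xy -0.0006 -0.033 top 0.0463
side feet 442 tray xy -0.0021 0.0361 top 0.0461
side knobs 185 tray xy -0.0021 -0.0305 top 0.0468
side knobs 203 tray xy -0.0027 0.0364 top 0.0469
side rail 197 tray xy -0.0005 0.0019 top 0.0308
```

View pics/side7.png

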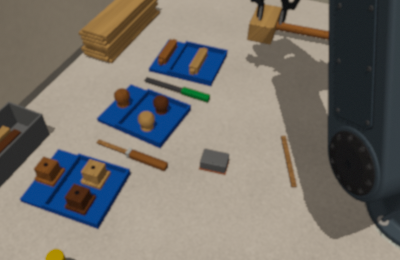

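View pics/top7.png

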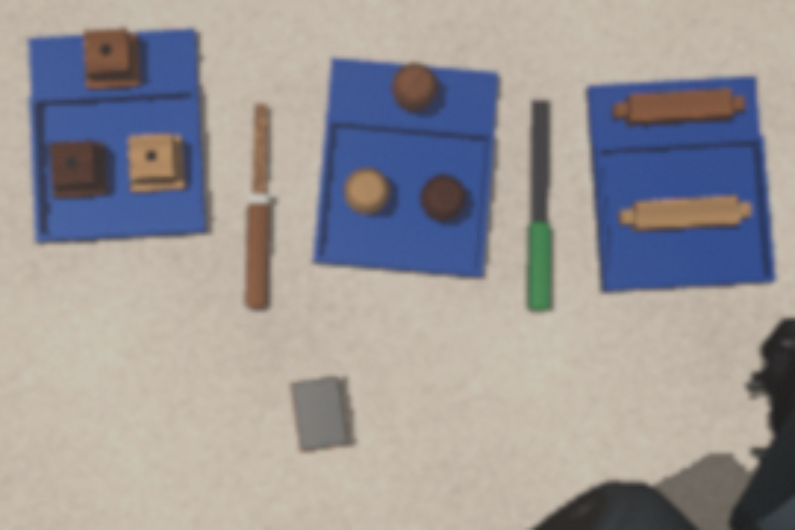

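Both pictures show all five parts flat and near the middle of the right trays, with the sanding block unmoved. Handing in.

```bash
python3 -c "
from station import manip
print(manip.sign_off())"
```

```text
the job is handed in; nothing more can be done
None
```

The job is handed in: all five parts are flat in their matching trays, within 3 mm of tray centre in x and 37 mm in y. The sanding block and glue bottle were left alone, it took about 34 s on the robot's clock, and the sign-off returned no verdict.

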